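# Change the roll-on dispenser over to its other chute

## Robot

A 6-joint arm with a two-finger parallel gripper is mounted at the origin on the work surface. World frame = base frame: x ahead of the robot, y to its left, z up, the work surface at z = 0. Lengths are in m, angles in rad, forces in N, time in s.
With the tool pointing down it reaches from about 0.25 to 0.775 m from the base axis. Payload 4 kg.
Tool frame: the origin (TCP) lies at the very end of the fingers, on their centre line; the grasp point (between the pads) lies 19 mm behind it; x points along the fingers, y is the direction in which the jaws open and shut, and the axes are right-handed (so a half turn about x gives the same grasp; the last joint's range is limited). The gripper opens to 94 mm and grips with 3 to 60 N. Pads are 16 mm wide; open, the fingers measure 119 mm over their backs; the gripper's body (75 mm by 177 mm) begins 78 mm behind the grasp point.
Start: joints at [-0.103, 0.087, 1.371, -0, 1.684, -0.103], TCP at [0.55, -0, 0.206] pointing down, gripper open.
Joint ranges: [-3.1, 3.1], [-0.76, 2.03], [0.27, 2.55], [-1.08, 4.22], [0.17, 2.65], [-2.57, 2.57]. Speed limits (rad/s): [2.79, 2.79, 3.14, 3.14, 3.14, 3.14].

## Interface

Orientations are given as [roll, pitch, yaw] about the fixed x, y, z axes, in that order (R = Rz(yaw) Ry(pitch) Rx(roll)).
In Python, from bench import robot gives the robot as it stands.
- The arm moves only by the tool carry_out, never from a script. Its argument "targets" is a list of rows, each a list of 5 numbers: the closure, from 0 (fully open) to 1 (shut), then the shift along the tool's x, y, z in cm, then the turn about the tool's x in degrees. In form: [[fingers, tx, ty, tz, turn], ...]. A call has 1 to 20 rows; each row shifts and turns the commanded pose from where the row before left it, along the tool's axes as they then stand; what a row does not reach is not made up. A row lasts 1/10 s, in which the tool goes at most 50 mm and 8.59 degrees, less where a joint would pass 70% of its speed; a pose out of reach is approached as far as the arm can. A call is refused whole if a number of a shift passes 5 or a number of a turn 8.59, either way. A call with a gripper value outside its range is refused whole. The fingers move at their own pace and stop on an object; the grip force is fixed at half the most. Time passes only in rows, so rows that do not move let the fingers close. It gives the time, the measured TCP pose, the force and the opening at its end, in the units of the state.
- robot.get_obs(): the state, without advancing time (a new reading comes with each control period).
- robot.snapshot(name): name is "scene" or "side" or "wrist"; returns a dict with "image" (400x640x3 uint8, red, green, blue), "camera_matrix" (3x3 intrinsics, pixels), "pose" (4x4, takes a point from camera to world coordinates). Camera axes: x right, y up, looking along -z (the intrinsics and any distortion apply to the point x, -y, -z); pixel columns grow to the right and rows downward; lengths in m; the calibration is good to about 2 mm. A picture is of the moment at which its call begins. There is no depth.
- robot.close_job(): hands the job in, once; it reports no verdict.
The state is a dict: "time": time; "joint_positions": joint angles; "qvel": joint speeds; "joint_torque": joint torques, N m; "tool_pos": TCP position; "ee_rot": TCP orientation; "wrist_force": force on the tool from outside, world axes, zero at the start; "wrist_torque": the same for the moment, N m; "width": finger opening in m.
Only numpy, scipy, OpenCV 4.12 (cv2) and the standard library are available. Lean on these libraries where they do the work, as an engineer would, in place of code of your own. Each camera call takes 0.05 s, during which the arm holds its last target. There are 200 camera calls.

## Task

One lane of the two-lane roll-on dispenser has run empty, so change over to the other. With a fingertip, push the little catch tray along its channel, fully home against the end stop in front of the chute whose lane still holds three roll-ons; then press down the raised end of the seesaw gate until it rocks right over its pivot, so that all three roll down the chute into the tray and come to rest there. Only push and press: do not lift the tray, do not touch the roll-ons, and leave the bottles, the shoehorn and the spare roll-on where they stand.

Things in the scene. Friction and masses are not known exactly. Their poses are not given: they have to be found in the camera images.
- dispenser: bamboo two-lane gravity dispenser, fixed, 228 mm (x) by 174 mm (y), open on top. Origin on the dresser top, mid width, under the lip of the chutes; x points downhill out of the chutes, away from the robot, z up. Lanes side by side, 66 mm wide, centred at y = +37 mm (empty) and -37 mm (three roll-ons); floor slopes 13 degrees down to the lip (x = 0, height 30 mm). Back wall x = -137 mm, height 86 mm
- chute_mouth (a point): middle of the lip of the chute whose lane holds the roll-ons (dispenser x = 0, y = -37 mm, height 30 mm). The side walls and divider stand 22 mm above the sloping lane floors
- tray_home (a point): where the catch tray's origin lies once it is fully home (dispenser x = 40.5 mm, y = -39 mm, height 6 mm): on the floor of the tray's channel, a flat board in front of the lips, x = 0 to 81 mm, between a front rail (x = 81 to 88 mm) and two end stops (from y = +81 to +87 and -81 to -87 mm) whose tops are at height 14 mm
- catch_tray: loose open bamboo tray with felt floor, about 150 g, outside 84 mm (y) by 76 mm (x), walls and floor 4 mm thick; back wall (towards the chutes) 20 mm, end walls 30 mm, front wall 38 mm high. Origin at the centre of its underside, axes as the dispenser's. It slides in the channel with 2 to 3 mm play, against 1 to 2 N; it starts before the empty lane, at dispenser y = 26 to 38 mm
- gate (a joint): seesaw gate across both lanes: a 136 mm aluminium beam with a rubber thumb pad on each end and a stop blade under each end. Rad: +0.30 (stop) = +y end up, -y end down, its blade closing the -y lane; -0.30 (stop) = rocked over, -y lane open. Starts at 0.27 to 0.30. Takes about 0.7 N at a pad, no spring, stays where left
- gate_pivot (a point): middle of the gate's pivot pin, which runs along the dispenser's x axis, 86 mm high, above the divider between the lanes (dispenser x = -45 mm, y = 0). Two steel ears that carry it reach 96 mm high
- pad_left (a point): centre of the top face of the thumb pad (22 mm along the beam, 28 mm across it) on the gate's +y end, 57 mm from the pivot: the raised end at the start, about 108 mm high; about 75 mm high once the gate is rocked over to its stop
- pad_right (a point): centre of the top face of the same pad on the gate's -y end: the lowered end at the start
- rollon1: glass roll-on vial, 20 mm diameter, 62 mm long, 22 g, lying across the lane so that it rolls; the lowest of the three, resting on the gate's blade. Origin at its middle
- rollon2: the second roll-on in the same lane, alike. Origin at its middle
- rollon3: the third and uppermost roll-on in the same lane, alike. Origin at its middle
- spare_rollon: a fourth roll-on of the same make standing upright and loose on the dresser near the tray; not part of the job; origin at the centre of its foot
- bottle_cobalt: round cobalt-blue cologne bottle, 52 mm across, 106 mm tall, loose on the dresser beside the dispenser; not part of the job; origin at the centre of its foot
- bottle_frosted: frosted rectangular cologne bottle, 58 x 34 x 110 mm, loose on the bamboo tray; not part of the job; origin at the centre of its foot
- bottle_tall: clear round cologne bottle, 42 mm across, 134 mm tall, loose on the bamboo tray; not part of the job; origin at the centre of its foot
- bottle_square: clear square cologne bottle, 46 x 46 x 98 mm, loose on the bamboo tray; not part of the job; origin at the centre of its foot
- shoehorn: flat tortoiseshell acetate shoehorn, 210 x 38 x 5 mm, lying loose and diagonally across a corner of the bamboo tray's rim; not part of the job; origin near the middle of its length, underside
There are look-alikes about, which are no part of the job. What is shaped like the rollon3 but grey or yellow is not meant.

How it is judged:
On the way, in this order (a step that is already met when the one before it is completed fails the run):
1. the catch tray has been pushed home in front of the chute with the roll-ons, the gate still closing that lane (y of catch_tray in the frame of dispenser below -0.031 m and z of catch_tray in the frame of dispenser below 0.01 m and value of joint gate above 0.2 rad), for 0.1 s.
2. the gate has been rocked right over (value of joint gate below -0.26 rad), for 0.1 s.
At the end, for the whole second after the job is handed in: The catch tray stands flat in its channel at the -y end stop (origin beyond y = -31 mm in the dispenser's frame), the gate is rocked over (below -0.26 rad), and all three roll-ons lie at rest inside the tray, between its walls (one may lie on top of the others) (y of catch_tray in the frame of dispenser below -0.031 m and z of catch_tray in the frame of dispenser below 0.01 m and value of joint gate below -0.26 rad and x of rollon1 in the frame of catch_tray between -0.028 and 0.028 m and y of rollon1 in the frame of catch_tray between -0.038 and 0.038 m and z of rollon1 in the frame of catch_tray between 0.004 and 0.035 m and linear speed of each of rollon1, rollon2, rollon3 below 0.03 m/s and x of rollon2 in the frame of catch_tray between -0.028 and 0.028 m and y of rollon2 in the frame of catch_tray between -0.038 and 0.038 m and z of rollon2 in the frame of catch_tray between 0.004 and 0.035 m and x of rollon3 in the frame of catch_tray between -0.028 and 0.028 m and y of rollon3 in the frame of catch_tray between -0.038 and 0.038 m and z of rollon3 in the frame of catch_tray between 0.004 and 0.035 m); the robot touches nothing.
It fails at once if the catch tray is lifted more than 12 mm or tipped (z of catch_tray in the frame of dispenser above 0.018 m or angle between catch_tray's own z axis and vertical above 0.25 rad).
It fails at once if a roll-on is lifted (z of any of rollon1, rollon2, rollon3 in the frame of dispenser above 0.085 m).
It fails at once if a roll-on is touched by the robot (contact force between any of the fingers, the arm and rollon1 above 0.3 N or contact force between any of the fingers, the arm and rollon2 above 0.3 N or contact force between any of the fingers, the arm and rollon3 above 0.3 N).
It fails at once if a bottle, the shoehorn or the spare roll-on is moved by more than 20 mm or knocked over (distance of any of spare_rollon, bottle_cobalt, bottle_frosted, bottle_tall, bottle_square, shoehorn from where it was at the start of the episode above 0.02 m or angle between any of spare_rollon, bottle_cobalt, bottle_frosted, bottle_tall, bottle_square, shoehorn's own z axis and vertical above 0.35 rad).
It also fails if it takes over 43 s, if anything falls off the work surface, if the arm or the gripper's body presses on something with over 40 N, if the wrist force passes 120 N, or if a joint passes its speed limit or range.

## Working session

There is one attempt and no reset: what is moved stays moved. The work goes in short steps, Python scripts to look and compute and a tool call to move; the robot and the scene stay as the last step left them, time stands still between calls to the robot, and variables do not carry over. Pictures are saved under pics/ and viewed, about 8 in all and at most 12, crops included, and the job is handed in when it is done.

Besides the shell and the picture viewer there is one more tool, called in YAML: its name, and indented under it one key for each argument. carry_out: Moves the arm, as the interface text tells. Its arguments: {"type":"object","properties":{"targets":{"type":"array","items":{"type":"array","items":{"type":"number"}}}},"required":["targets"]}

```bash
mkdir -p pics; python3 - <<'E'
from bench import robot
import cv2,numpy as np
o=robot.get_obs(); print(o)
for n in ["scene","side"]:
    s=robot.snapshot(n); cv2.imwrite(f"pics/{n}0.png",s["image"][:,:,::-1]); np.savez(f"pics/{n}0.npz",**s); print(n,s["camera_matrix"].tolist(),np.round(s["pose"],4).tolist(), s.keys())
E
```

```text
{'time': 0.0, 'joint_positions': array([-1.03089038e-01,  8.79448487e-02,  1.37225102e+00, -1.07007021e-05,
        1.68355780e+00, -1.03095663e-01]), 'qvel': array([ 1.74891205e-03, -7.81757396e-04,  1.96211812e-04, -5.63515368e-05,
       -1.39575454e-03,  3.10687761e-04]), 'joint_torque': array([ 1.28542815e-03, -3.40182602e+01, -3.02423716e+01,  7.18220207e-02,
        3.29729996e-02, -1.13141955e-04]), 'tool_pos': array([5.49462190e-01, 5.33012032e-05, 2.04311344e-01]), 'ee_rot': array([-1.66897057,  1.56863529,  3.04342384]), 'wrist_force': array([-0.14814376,  0.8411764 ,  0.28638241]), 'wrist_torque': array([0.02749412, 0.02668653, 0.03397826]), 'width': 0.09391367238858687}
scene [[398.1705460608065, 0.0, 323.963556743546], [0.0, 398.1705460608065, 203.40256059298957], [0.0, 0.0, 1.0]] [[-0.4946, -0.6688, 0.5551, 0.9798], [0.8691, -0.3834, 0.3124, 0.0757], [0.0038, 0.637, 0.7709, 0.7275], [0.0, 0.0, 0.0, 1.0]] dict_keys(['image', 'camera_matrix', 'pose'])
side [[364.46366746699016, 0.0, 316.4301481695378], [0.0, 364.46366746699016, 198.07424742620026], [0.0, 0.0, 1.0]] [[-0.9582, 0.2005, -0.2042, 0.3569], [-0.2861, -0.6601, 0.6945, 0.3948], [0.0045, 0.7239, 0.6899, 0.6601], [0.0, 0.0, 0.0, 1.0]] dict_keys(['image', 'camera_matrix', 'pose'])
```

View pics/scene0.png

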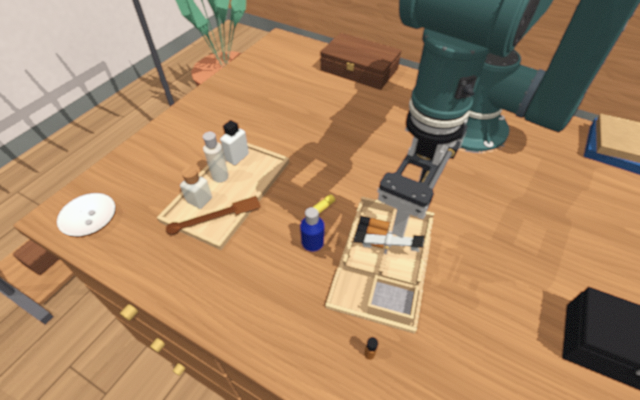

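View pics/side0.png

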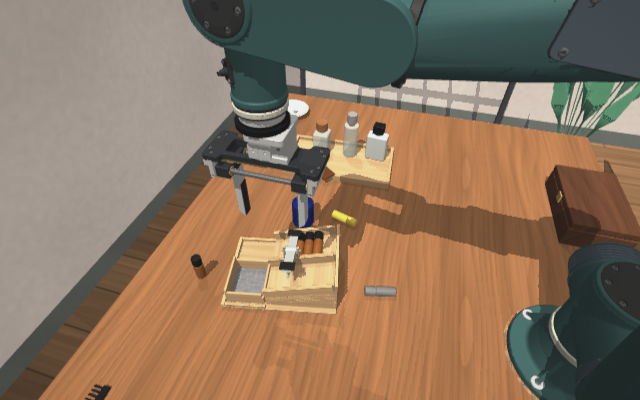

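```bash
python3 - <<'E'
import cv2,numpy as np
def crop(n,u,v,w,h,k):
    im=cv2.imread(f"pics/{n}0.png")[v:v+h,u:u+w]
    im=cv2.resize(im,None,fx=k,fy=k,interpolation=cv2.INTER_CUBIC)
    for a in range(0,w,20): cv2.putText(im,str(u+a),(a*k,10),0,.35,(0,0,255),1); cv2.line(im,(a*k,12),(a*k,18),(0,0,255),1)
    for a in range(0,h,20): cv2.putText(im,str(v+a),(0,a*k+4),0,.35,(0,0,255),1); cv2.line(im,(22,a*k),(30,a*k),(0,0,255),1)
    return im
cv2.imwrite("pics/c0.png",crop("scene",300,190,160,150,4)); cv2.imwrite("pics/c1.png",crop("side",200,200,160,120,5))
E
```

```text
(no output)
```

View pics/c0.png

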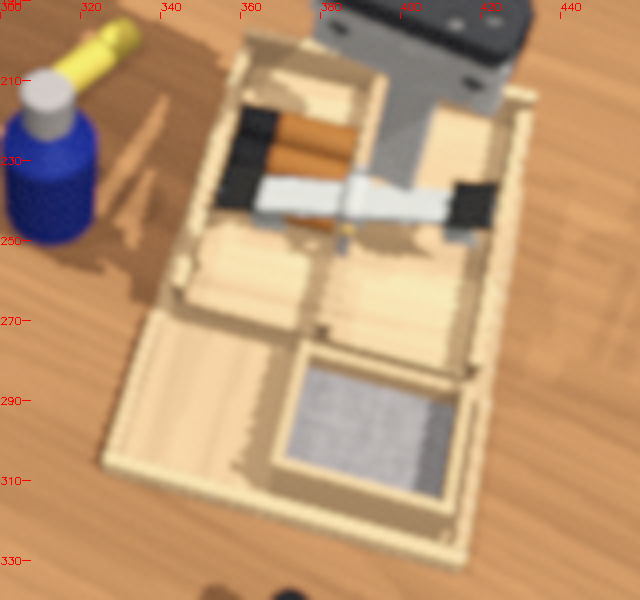

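View pics/c1.png

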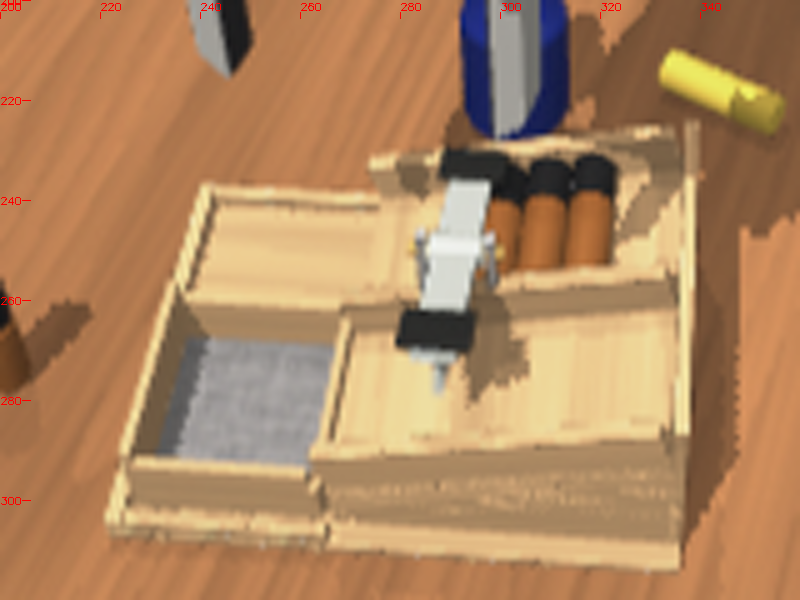

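```bash
cat > h.py <<'E'
import numpy as np
from scipy.optimize import least_squares
C={n:np.load(f"pics/{n}0.npz") for n in("scene","side")}
def proj(c,p):
    T=c["pose"]; q=T[:3,:3].T@(np.asarray(p)-T[:3,3]); K=c["camera_matrix"]
    return np.array([K[0,2]+K[0,0]*q[0]/-q[2],K[1,2]-K[1,1]*q[1]/-q[2]])
def ray(c,uv,z):
    T=c["pose"];K=c["camera_matrix"]
    d=T[:3,:3]@np.array([(uv[0]-K[0,2])/K[0,0],-(uv[1]-K[1,2])/K[1,1],-1])
    return T[:3,3]+d*(z-T[2,3])/d[2]
def W(p,d): c,s=np.cos(p[2]),np.sin(p[2]); return np.array([p[0]+c*d[0]-s*d[1],p[1]+s*d[0]+c*d[1],d[2]])
E
cat > fit.py <<'E'
from h import *
P=[("scene",(325.5,305),(.088,-.087,.014)),("scene",(416,329.5),(.088,.087,.014)),("side",(221.5,306.5),(.088,.087,0)),
("scene",(388,238),(-.045,0,.09)),("side",(291.5,249),(-.045,0,.09)),("scene",(418.5,240),(-.045,.053,.106)),("side",(287.5,265),(-.045,.053,.108)),
("side",(241,237.5),(.088,-.087,.014)),("scene",(379,271),(0,0,.052)),("scene",(361,198),(-.14,-.074,.086)),("scene",(434,213.5),(-.14,.074,.086))]
f=lambda p:np.concatenate([proj(C[n],W(p,d))-uv for n,uv,d in P])
best=min((least_squares(f,[.6,0,y],loss="soft_l1") for y in(-1,0,1)),key=lambda r:r.cost)
print(best.x,np.round(best.fun.reshape(-1,2),1).tolist()); p=best.x; np.save("p.npy",p)
for n,uv in(("scene",(371,342)),("side",(195,258))): print("spare",ray(C[n],uv,.062))
print("cobalt",ray(C["scene"],(312,213),.1))
for n,d in dict(pad=(-.045,.053,.108),piv=(-.045,0,.086),home=(.0405,-.039,.006)).items(): print(n,W(p,d))
E
python3 fit.py
```

```text
[ 0.57807404 -0.01961678  0.22333107] [[0.7, -0.4], [0.7, 0.8], [0.0, -0.7], [1.2, 0.3], [-0.7, -2.1], [-0.4, 0.3], [-0.5, -1.7], [-1.4, -2.5], [3.2, -3.2], [2.1, -2.4], [-0.8, -1.9]]
spare [0.72443399 0.02452656 0.062     ]
spare [0.7188865  0.03260917 0.062     ]
cobalt [ 0.56156405 -0.18707628  0.1       ]
pad [0.52245321 0.0221004  0.108     ]
piv [ 0.53419161 -0.02958335  0.086     ]
home [ 0.62620591 -0.04867831  0.006     ]
```

```bash
cat > plan.py <<'E'
import sys
from h import *
from bench import robot
from scipy.spatial.transform import Rotation as Ro
def plan(*pts):
    p=np.load("p.npy"); o=robot.get_obs(); R=Ro.from_euler("xyz",o["ee_rot"]).as_matrix()
    c,s=np.cos(p[2]),np.sin(p[2]); D=np.array([[c,-s,0],[s,c,0],[0,0,1]])
    d=D.T@(o["tool_pos"]-[p[0],p[1],0]); f=D.T@o["wrist_force"]
    print("t",o["time"],"disp tcp mm",np.round(d*1e3,1),"force",np.round(f,1),"w",o["width"])
    ty=D.T@R[:,1]; print("tool axes in disp\n",np.round(D.T@R,3),"yaw of tool y from disp y deg",np.degrees(np.arctan2(-ty[0],ty[1])))
    for q in pts: q=np.array(q)/1e3; print(q,"tool shift cm",np.round(100*(R.T@(D@(q-d))),2)); d=q
if __name__=="__main__": plan(*eval(sys.argv[1]))
E
python3 plan.py "[(40.5,97,160),(40.5,97,22),(40.5,15,22),(-45,59,125)]"
python3 - <<'E'
from h import *
p=np.load("p.npy")
# tray end: top corners guesses (+y end wall top), scene; felt etc
c,s=np.cos(p[2]),np.sin(p[2])
for n,uv,z in(("scene",(414.5,317),.044),("scene",(370,305),.044),("side",(226,292),.044),("side",(263,294),.026),("scene",(376,276),.026)):
    w=ray(C[n],uv,z)-[p[0],p[1],0]; print(n,uv,np.round(1e3*np.array([c*w[0]+s*w[1],-s*w[0]+c*w[1]]),1))
E
```

```text
t 0.1 disp tcp mm [-23.5  25.5 204.4] force [ 0.3 -0.1  0.7] w 0.09406743906712159
tool axes in disp
 [[-0.002  0.975 -0.221]
 [ 0.001 -0.221 -0.975]
 [-1.    -0.002 -0.   ]] yaw of tool y from disp y deg -102.79605101124135
[0.0405 0.097  0.16  ] tool shift cm [ 4.43  4.67 -8.39]
[0.0405 0.097  0.022 ] tool shift cm [13.8   0.03  0.  ]
[0.0405 0.015  0.022 ] tool shift cm [-0.01  1.82  8.  ]
[-0.045  0.059  0.125] tool shift cm [-10.28  -9.33  -2.4 ]
scene (414.5, 317) [78.1 76. ]
scene (370, 305) [78.8 -5.9]
side (226, 292) [72.8 81.9]
side (263, 294) [ 4.6 70.5]
scene (376, 276) [ 6.2 -8.3]
```

carry_out:
  targets:
    - [1,0.74,0.78,-1.4,0]
    - [1,0.74,0.78,-1.4,0]
    - [1,0.74,0.78,-1.4,0]
    - [1,0.74,0.78,-1.4,0]
    - [1,0.74,0.78,-1.4,0]
    - [1,0.74,0.78,-1.4,0]
    - [1,0,0,0,8.58]
    - [1,0,0,0,8.58]
    - [1,0,0,0,8.58]
    - [1,0,0,0,8.58]
    - [1,0,0,0,8.58]
    - [1,0,0,0,8.58]
    - [1,0,0,0,8.58]
    - [1,0,0,0,8.58]
    - [1,0,0,0,8.58]
    - [1,0,0,0,0]
    - [1,0,0,0,0]

```text
time: 1.8
tool_pos: [0.597, 0.0845, 0.1608]
ee_rot: [-0.567, 1.571, 2.801]
wrist_force: [-0.5, -0.4, -0.6]
width: 0.0005
```

```bash
python3 plan.py "[(40.5,97,60),(40.5,97,22),(40.5,15,22)]"
```

```text
t 1.8 disp tcp mm [ 41.5  97.4 160.8] force [-0.6 -0.3 -0.6] w 0.0005137062363688883
tool axes in disp
 [[-0.     0.003 -1.   ]
 [ 0.    -1.    -0.003]
 [-1.    -0.     0.   ]] yaw of tool y from disp y deg -179.81698232388598
[0.0405 0.097  0.06  ] tool shift cm [10.08  0.04  0.1 ]
[0.0405 0.097  0.022 ] tool shift cm [ 3.8  0.  -0. ]
[0.0405 0.015  0.022 ] tool shift cm [-0.    8.2   0.03]
```

carry_out:
  targets:
    - [1,2,0,0,0]
    - [1,3,0,0,0]
    - [1,3,0,0,0]
    - [1,2,0,0,0]
    - [1,1.5,0,0,0]
    - [1,1,0,0,0]
    - [1,0.6,0,0,0]
    - [1,0.5,0,0,0]
    - [1,0,0,0,0]
    - [1,0,0,0,0]

```text
time: 2.8
tool_pos: [0.5974, 0.084, 0.026]
ee_rot: [2.941, 1.569, 0.022]
wrist_force: [-0.6, 0.1, -0.3]
width: 0.0003
```

```bash
python3 plan.py "[(40.5,15,24)]"; python3 - <<'E'
from bench import robot
import cv2,numpy as np
a=[]
for n,(u,v) in dict(scene=(300,190),side=(190,190)).items():
    s=robot.snapshot(n)["image"][v:v+150,u:u+170,::-1]; a.append(cv2.resize(s,(400,353),interpolation=cv2.INTER_CUBIC))
cv2.imwrite("pics/a1.png",np.hstack(a))
E
```

```text
t 2.8 disp tcp mm [41.8 96.8 26. ] force [-0.6  0.2 -0.3] w 0.00032881158486181364
tool axes in disp
 [[ 0.002 -0.    -1.   ]
 [-0.    -1.     0.   ]
 [-1.     0.    -0.002]] yaw of tool y from disp y deg 179.99316609859753
[0.0405 0.015  0.024 ] tool shift cm [0.2  8.18 0.13]
```

View pics/a1.png

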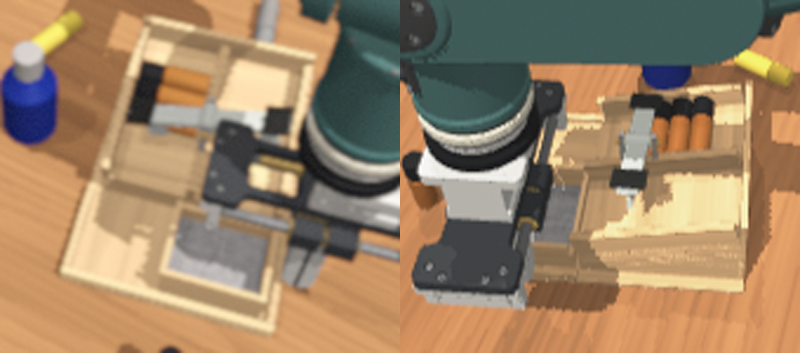

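carry_out:
  targets:
    - [1,0.2,0,0.1,0]
    - [1,0.1,0.5,0,0]
    - [1,0,0.5,0,0]
    - [1,0,0.5,0,0]
    - [1,0,0.5,0,0]
    - [1,0,0.5,0,0]
    - [1,0,0.5,0,0]
    - [1,0,0.5,0,0]
    - [1,0,0.5,0,0]
    - [1,0,0.5,0,0]
    - [1,0,0.5,0,0]
    - [1,0,0.5,0,0]
    - [1,0,0.5,0,0]
    - [1,0,0.5,0,0]
    - [1,0,0.5,0,0]
    - [1,0,0.3,0,0]
    - [1,0,0,0,0]

```text
time: 4.6
tool_pos: [0.6122, 0.012, 0.0222]
ee_rot: [2.141, 1.57, -0.778]
wrist_force: [0.0, 1.1, -0.3]
width: 0.0004
```

```bash
python3 plan.py "[(40.5,15,24)]"
```

```text
t 4.6 disp tcp mm [40.3 23.2 22.2] force [ 0.3  1.  -0.3] w 0.0003799998377916745
tool axes in disp
 [[ 0.    -0.001 -1.   ]
 [-0.    -1.     0.001]
 [-1.     0.    -0.   ]] yaw of tool y from disp y deg 179.95238842198947
[0.0405 0.015  0.024 ] tool shift cm [-0.18  0.82 -0.02]
```

carry_out:
  targets:
    - [1,0,0.3,0,0]
    - [1,0,0.2,0,0]
    - [1,0,0.2,0,0]
    - [1,0,0.1,0,0]
    - [1,0,0,0,0]

```text
time: 5.1
tool_pos: [0.6139, 0.005, 0.0222]
ee_rot: [-2.491, 1.57, 0.873]
wrist_force: [0.2, 1.4, 1.0]
width: 0.0004
```

```bash
python3 plan.py "[]"|head -1
```

```text
t 5.1 disp tcp mm [40.4 16.  22.2] force [0.5 1.3 1. ] w 0.00044477873151766134
```

carry_out:
  targets:
    - [1,0,0.15,0,0]
    - [1,0,0.15,0,0]
    - [1,0,0.1,0,0]
    - [1,0,0,0,0]

```text
time: 5.5
tool_pos: [0.6141, 0.0049, 0.0223]
ee_rot: [-1.636, 1.564, 1.73]
wrist_force: [-0.9, 10.0, 2.6]
width: 0.0006
```

```bash
python3 plan.py "[]"|head -1
```

```text
t 5.5 disp tcp mm [40.5 15.9 22.3] force [ 1.3 10.   2.6] w 0.0005850503101890817
```

Stop force of 10 N at the expected spot: the tray is home. Backing off and rising.

carry_out:
  targets:
    - [1,0,-0.5,0,0]
    - [1,0,-1,0,0]
    - [1,-1,-0.5,0,0]
    - [1,-2,0,0,0]
    - [1,-3,0,0,0]
    - [1,-3,0,0,0]
    - [1,-3,0,0,0]
    - [1,-1,0,1,0]
    - [1,0,-0.5,2,0]
    - [1,0,-0.6,2,0]
    - [1,0,-0.6,2,0]
    - [1,0,-0.6,1.5,0]
    - [1,0,0,0,0]
    - [1,0,0,0,0]

```text
time: 6.9
tool_pos: [0.522, 0.0238, 0.1519]
ee_rot: [2.014, 1.57, -0.904]
wrist_force: [0.0, 0.7, 0.0]
width: 0.0005
```

```bash
python3 plan.py "[(-45,59,125),(-45,59,74)]"; python3 - <<'E'
from bench import robot
import cv2,numpy as np
a=[]
for n,(u,v) in dict(scene=(300,190),side=(190,190)).items():
    s=robot.snapshot(n)["image"][v:v+150,u:u+170,::-1]; a.append(cv2.resize(s,(400,353),interpolation=cv2.INTER_CUBIC))
cv2.imwrite("pics/a2.png",np.hstack(a))
E
```

```text
t 6.9 disp tcp mm [-45.1  54.8 151.9] force [0.2 0.7 0. ] w 0.00045458569876167827
tool axes in disp
 [[ 0. -0. -1.]
 [-0. -1.  0.]
 [-1.  0. -0.]] yaw of tool y from disp y deg 179.9796466222496
[-0.045  0.059  0.125] tool shift cm [ 2.69 -0.42 -0.01]
[-0.045  0.059  0.074] tool shift cm [ 5.1 -0.   0. ]
```

View pics/a2.png

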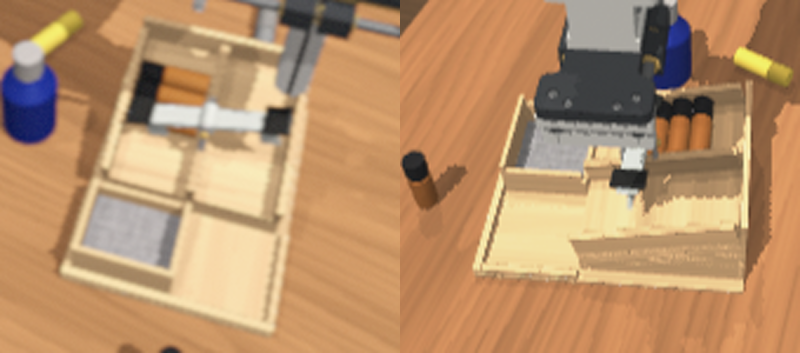

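carry_out:
  targets:
    - [1,0.7,-0.4,0,0]
    - [1,1,0,0,0]
    - [1,1,0,0,0]
    - [1,0.7,0,0,0]
    - [1,0.5,0,0,0]
    - [1,0.5,0,0,0]
    - [1,0.5,0,0,0]
    - [1,0.5,0,0,0]
    - [1,0.5,0,0,0]
    - [1,0.5,0,0,0]
    - [1,0.5,0,0,0]
    - [1,0.3,0,0,0]
    - [1,0,0,0,0]

```text
time: 8.3
tool_pos: [0.521, 0.0277, 0.0794]
ee_rot: [0.056, 1.57, -2.862]
wrist_force: [-0.8, 0.9, 0.5]
width: 0.0001
```

```bash
python3 plan.py "[]"|head -1
```

```text
t 8.3 disp tcp mm [-45.2  58.8  79.4] force [-0.6  1.1  0.5] w 7.664551737556646e-05
```

carry_out:
  targets:
    - [1,0.2,0,0,0]
    - [1,0.2,0,0,0]
    - [1,0.2,0,0,0]
    - [1,0,0,0,0]

```text
time: 8.7
tool_pos: [0.5216, 0.0277, 0.0752]
ee_rot: [2.453, 1.57, -0.466]
wrist_force: [-2.4, -0.9, 4.2]
width: 0.0003
```

```bash
python3 plan.py "[]"|head -1
```

```text
t 8.7 disp tcp mm [-44.6  58.6  75.2] force [-2.6 -0.4  4.2] w 0.00034285083321700685
```

carry_out:
  targets:
    - [1,0.2,0,0,0]
    - [1,0,0,0,0]
    - [1,0,0,0,0]

```text
time: 9.0
tool_pos: [0.5218, 0.0277, 0.075]
ee_rot: [2.577, 1.569, -0.342]
wrist_force: [-5.0, -1.3, 11.4]
width: 0.0006
```

```bash
python3 plan.py "[]"|head -1
```

```text
t 9.0 disp tcp mm [-44.4  58.6  75. ] force [-5.2 -0.2 11.4] w 0.0006327224933383392
```

At the stop (11 N). Rise, withdraw, and look.

carry_out:
  targets:
    - [1,-1,0,0,0]
    - [1,-2,0,0,0]
    - [1,-3,0,0,0]
    - [1,-3,0,0,0]
    - [1,-1,-2,0,0]
    - [1,0,-3,0,0]
    - [1,0,-3,0,0]
    - [1,0,-2,0,0]
    - [1,0,-1,0,0]
    - [1,0,0,0,0]
    - [1,0,0,0,0]
    - [1,0,0,0,0]

```text
time: 10.2
tool_pos: [0.4973, 0.1343, 0.172]
ee_rot: [1.319, 1.57, -1.601]
wrist_force: [-0.5, 0.5, -0.8]
width: 0.0005
```

```bash
python3 plan.py "[]"|head -1; python3 - <<'E'
from bench import robot
import cv2,numpy as np
a=[]
for n,(u,v) in dict(scene=(300,190),side=(190,190)).items():
    s=robot.snapshot(n)["image"][v:v+150,u:u+170,::-1]; a.append(cv2.resize(s,(400,353),interpolation=cv2.INTER_CUBIC))
cv2.imwrite("pics/a3.png",np.hstack(a))
E
```

```text
t 10.2 disp tcp mm [-44.7 168.  172. ] force [-0.4  0.6 -0.8] w 0.0005484518755401822
```

View pics/a3.png

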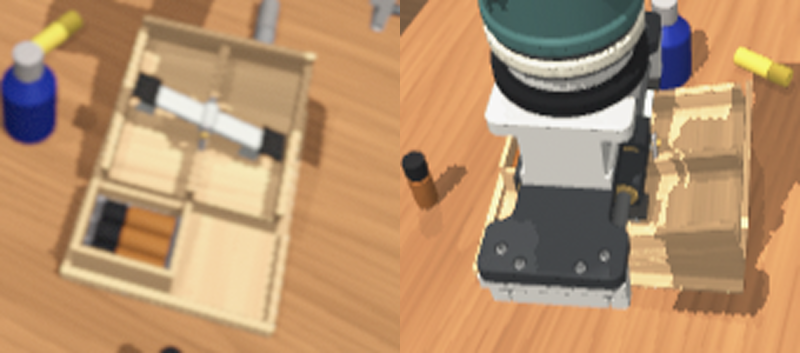

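carry_out:
  targets:
    - [1,0,0,0,0]
    - [1,0,0,0,0]
    - [1,0,0,0,0]
    - [1,0,0,0,0]
    - [1,0,0,0,0]
    - [1,0,0,0,0]

```text
time: 10.9
tool_pos: [0.497, 0.1352, 0.1721]
ee_rot: [2.8, 1.571, -0.119]
wrist_force: [-0.3, -0.1, -0.1]
width: 0.0004
```

```bash
python3 - <<'E'
from bench import robot
import cv2,numpy as np
a=robot.snapshot("scene")["image"]; [robot.snapshot("scene") for _ in range(4)]; b=robot.snapshot("scene")["image"]
s=lambda i:i[262:318,322:386].astype(int)
print("tray diff max",abs(s(a)-s(b)).max())
cv2.imwrite("pics/a4.png",cv2.resize(b[210:325,320:430,::-1],None,fx=5,fy=5,interpolation=cv2.INTER_CUBIC))
E
```

```text
tray diff max 8
```

View pics/a4.png

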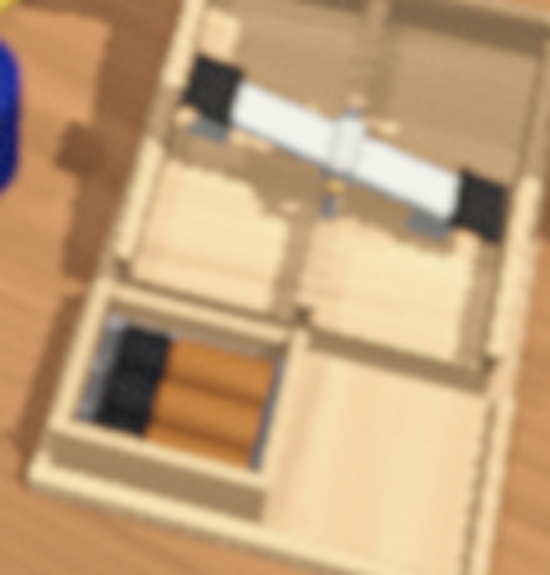

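```bash
python3 -c "
from bench import robot
print(robot.close_job())"
```

```text
the job is handed in; nothing more can be done
None
```

I handed the job in at about 11 s of the 43 s allowed. No verdict came back.

- **Tray:** I pushed it with closed fingers along its channel until the force rose to 10 N. The fingertip was then within 1 mm of where the end stop should put it, and the pictures show the tray home.
- **Gate:** I pressed the raised pad down to 75 mm, where the force rose to 11 N against the stop. I did not measure the gate angle itself, but the pictures show the beam still rocked over after I withdrew.
- **Roll-ons:** The lane I can see is empty and all three lie side by side in the tray. The front one is partly hidden by the tray's front wall. Frames taken about 0.25 s apart showed no movement.
- **Clear of everything:** The arm ended well away, reading no contact force. The cobalt bottle and the spare roll-on stood where they started. I did not check the other bottles or the shoehorn again, but the arm never went near them.

No check failed. The dispenser fit left up to about 4 pixels (several mm) of error at a few points, mainly the edges I picked less surely, but the contacts came where expected.

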